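# Find the full spray can by its weight and clip it into the holder

### The job

The three spray cans lying in the wooden rack look alike, but only one is full; the other two are empty. Feel by lifting which one is full, press that one down between the spring clips of the red holder until they snap round it and it lies fully home, and leave the empties lying in the grooves of the rack. Do not drop a can, and do not disturb the tools and the tape lying round about.

Things in the scene. Friction and masses are not known exactly. Their poses are not given: they have to be found in the camera images.
- can_a: one of three spray cans of identical look (grey-blue body, white cap), 53 mm in diameter, 200 mm long, lying in the rack; one of the three is full (0.45 to 0.55 kg), two are empty (0.09 to 0.13 kg); which groove holds the full one changes from start to start. Origin at the centre of its bottom, z axis along the can towards the cap (level while it lies)
- mid_a (a point): point on the axis of can_a, halfway along it (100 mm from the bottom); the can balances here. Axes as can_a
- can_b: one of three spray cans of identical look (grey-blue body, white cap), 53 mm in diameter, 200 mm long, lying in the rack; one of the three is full (0.45 to 0.55 kg), two are empty (0.09 to 0.13 kg); which groove holds the full one changes from start to start. Origin at the centre of its bottom, z axis along the can towards the cap (level while it lies)
- mid_b (a point): point on the axis of can_b, halfway along it (100 mm from the bottom); the can balances here. Axes as can_b
- can_c: one of three spray cans of identical look (grey-blue body, white cap), 53 mm in diameter, 200 mm long, lying in the rack; one of the three is full (0.45 to 0.55 kg), two are empty (0.09 to 0.13 kg); which groove holds the full one changes from start to start. Origin at the centre of its bottom, z axis along the can towards the cap (level while it lies)
- mid_c (a point): point on the axis of can_c, halfway along it (100 mm from the bottom); the can balances here. Axes as can_c
- rack: fixed wooden rack, 156 mm (x) by 296 mm (y): three V-grooves along its x axis, at y = -96, 0 and +96 mm, cut in two notched battens 18 mm thick at x = -58 and +58 mm (tops 36 mm over the bench); between the battens only the 8 mm base board lies below a can. A lying can's axis is about 45 mm over the bench. Origin at the centre of the underside, on the bench
- holder: fixed red steel can holder, base 200 (x) by 100 mm (y), edges 10 mm high; two pairs of spring-steel clips 16 mm wide stand at x = -58 and +58 mm, nothing between them. They open upwards, flared lips 76 mm over the bench; a can lies in them along x, either way round. Pressed straight down with 12 to 20 N it spreads the clips, which snap round it. Origin: centre of the underside
- seat (a point): where the middle of the can's axis is when it is fully home on the rubber seats of the holder: 45 mm over the bench, midway between the two clips; x along the can, z up
- tape_roll: black roll of insulating tape, 89 mm across, 19 mm high, lying flat to the right of the holder, under the work lamp, whose blue shade fills x 0.54 to 0.76 m, y -0.37 to -0.16 m from z = 0.42 m upwards (swing past it with the arm drawn in); must not be disturbed
- caliper: vernier caliper, 230 mm long, lying beyond the rack; must not be disturbed
- driver_red: red screwdriver, 212 mm long, lying in front of the grey-green case; must not be disturbed

How it is judged:
At the end, for the whole second after the job is handed in: The full can is home in both clips (mid-axis within 4 mm of the seat sideways and in height, 40 mm lengthways, 0.08 rad); the other two lie along grooves of the rack (40 mm, 0.1 rad), each pressing on it with less than 3 N, as an empty does; all at rest (((x of mid_a in the frame of seat between -0.04 and 0.04 m and y of mid_a in the frame of seat between -0.004 and 0.004 m and z of mid_a in the frame of seat between -0.004 and 0.004 m and angle between the z axis of can_a and the x axis of seat, either way round below 0.08 rad) or (x of mid_b in the frame of seat between -0.04 and 0.04 m and y of mid_b in the frame of seat between -0.004 and 0.004 m and z of mid_b in the frame of seat between -0.004 and 0.004 m and angle between the z axis of can_b and the x axis of seat, either way round below 0.08 rad) or (x of mid_c in the frame of seat between -0.04 and 0.04 m and y of mid_c in the frame of seat between -0.004 and 0.004 m and z of mid_c in the frame of seat between -0.004 and 0.004 m and angle between the z axis of can_c and the x axis of seat, either way round below 0.08 rad)) and ((x of mid_a in the frame of seat between -0.04 and 0.04 m and y of mid_a in the frame of seat between -0.004 and 0.004 m and z of mid_a in the frame of seat between -0.004 and 0.004 m and angle between the z axis of can_a and the x axis of seat, either way round below 0.08 rad) or (x of mid_a in the frame of rack between -0.04 and 0.04 m and y of mid_a in the frame of rack between -0.13 and 0.13 m and z of mid_a in the frame of rack between 0.039 and 0.051 m and angle between the z axis of can_a and the x axis of rack, either way round below 0.1 rad and contact force between can_a and rack between 0.4 and 3 N)) and ((x of mid_b in the frame of seat between -0.04 and 0.04 m and y of mid_b in the frame of seat between -0.004 and 0.004 m and z of mid_b in the frame of seat between -0.004 and 0.004 m and angle between the z axis of can_b and the x axis of seat, either way round below 0.08 rad) or (x of mid_b in the frame of rack between -0.04 and 0.04 m and y of mid_b in the frame of rack between -0.13 and 0.13 m and z of mid_b in the frame of rack between 0.039 and 0.051 m and angle between the z axis of can_b and the x axis of rack, either way round below 0.1 rad and contact force between can_b and rack between 0.4 and 3 N)) and ((x of mid_c in the frame of seat between -0.04 and 0.04 m and y of mid_c in the frame of seat between -0.004 and 0.004 m and z of mid_c in the frame of seat between -0.004 and 0.004 m and angle between the z axis of can_c and the x axis of seat, either way round below 0.08 rad) or (x of mid_c in the frame of rack between -0.04 and 0.04 m and y of mid_c in the frame of rack between -0.13 and 0.13 m and z of mid_c in the frame of rack between 0.039 and 0.051 m and angle between the z axis of can_c and the x axis of rack, either way round below 0.1 rad and contact force between can_c and rack between 0.4 and 3 N)) and linear speed of each of can_a, can_b, can_c below 0.02 m/s); the robot touches nothing.
It fails at once if a can is dropped or flung (faster than 1.1 m/s) (linear speed of any of can_a, can_b, can_c above 1.1 m/s).
It fails at once if the tape, caliper or screwdriver are moved more than 20 mm (distance of any of tape_roll, caliper, driver_red from where it was at the start of the episode above 0.02 m).
It also fails if it takes over 64 s, if anything falls off the work surface, if the arm or the gripper's body presses on something with over 40 N, if the wrist force passes 120 N, or if a joint passes its speed limit or range.

### The arm

A 6-joint arm with a two-finger parallel gripper is mounted at the origin on a cart in front of the work surface, level with it; the furniture and walls round the work are solid. World frame = base frame: x ahead of the robot, y to its left, z up, the work surface at z = 0. Lengths are in m, angles in rad, forces in N, time in s.
With the tool pointing down it reaches from about 0.3 to 0.775 m from the base axis. Payload 14.6 kg.
Tool frame: the origin (TCP) lies between the finger pads; the fingertips stand 19 mm ahead of it and the grasp point (between the pads) is the TCP (ctrl.finger_overhang is the distance from the TCP to the fingertips, in m); z points along the fingers, y is the direction in which the jaws open and shut (so a half turn about z gives the same grasp; the last joint's range is limited). The gripper opens to 94 mm and grips with 3 to 60 N. Pads are 16 mm wide; open, the fingers measure 119 mm over their backs; the gripper's body (75 mm by 177 mm) begins 78 mm behind the grasp point.
Start: joints at [1.21, 0.3, 1.521, -0, 1.321, -0.067], TCP at [0.159, 0.526, 0.224] pointing down, gripper open.
Joint ranges: [-3.03, 3.03], [-0.79, 2.21], [0.23, 2.52], [-1.04, 4.18], [0, 3.07], [-2.55, 2.55]. Speed limits (rad/s): [2.22, 2.22, 2.57, 3.14, 3.14, 3.14].

### API

Orientations are given as [roll, pitch, yaw] about the fixed x, y, z axes, in that order (R = Rz(yaw) Ry(pitch) Rx(roll)).
In Python, from station import ctrl gives the robot as it stands.
- The arm moves only by the tool send_rows, never from a script. Its argument "series" is a list of rows, each a list of 7 numbers: the turn, a rotation vector about the tool's x, y, z in degrees, then the shift along the tool's x, y, z in m, then the gripper's target within -1 to 1 (fully open at 1, half-way at 0, shut at -1). A call has 1 to 8 rows; each row is the pose to reach, as a shift and turn from the pose commanded when the call began, along the tool's axes at that moment; what a row does not reach only later rows make up. A row lasts 1/10 s, in which the tool goes at most 50 mm and 8.59 degrees, less where a joint would pass 70% of its speed; a pose out of reach is approached as far as the arm can. A call with a gripper value outside its range is refused whole. The fingers move at their own pace and stop on an object; "force" is the grip in N (left out, the last holds). Time passes only in rows, so rows that repeat a pose let the fingers close. It gives the time, the measured TCP pose, the force and the opening at its end, in the units of the state.
- ctrl.get_obs(): the state, without advancing time (a new reading comes with each control period).
- ctrl.camera(name): name is "scene" or "side" or "wrist"; returns a dict with "pixels" (420x560x3 uint8, red, green, blue), "z_map" (420x560 float32, m along the optical axis (not along the pixel's ray), 0 where there is no reading), "fov_y" (degrees; the focal length in pixels is half the picture's height over the tangent of half this angle, whatever the lens; pixels are square), "cx", "cy" (the principal point, pixels), "R" (3x3) and "t" (3): a world point X has camera coordinates R X + t. Camera axes: x right, y down, z forward; pixel columns grow to the right and rows downward; lengths in m; the calibration is good to about 2 mm. A picture is of the moment at which its call begins.
- ctrl.hand_in(): hands the job in, once; it reports no verdict.
The state is a dict: "time_s": time; "qpos": joint angles; "joint_vel": joint speeds; "tau": joint torques, N m; "ee_pos": TCP position; "eef_rot": TCP orientation; "force": force on the tool from outside, world axes, zero at the start; "moment": the same for the moment, N m; "grip_width": finger opening in m.
Only numpy, scipy, OpenCV 4.12 (cv2) and the standard library are available. Lean on these libraries where they do the work, as an engineer would, in place of code of your own. Each camera call takes 0.05 s, during which the arm holds its last target.

## Working session

There is one attempt and no reset: what is moved stays moved. The work goes in short steps, Python scripts to look and compute and a tool call to move; the robot and the scene stay as the last step left them, time stands still between calls to the robot, and variables do not carry over. Pictures are saved under pics/ and viewed, and the job is handed in when it is done.

Besides the shell and the picture viewer there is one more tool, called as a command line: name --pt "numbers of a row" for each row, then --argument value for the rest. send_rows: Moves the arm, as the interface text tells. Its arguments: {"type":"object","properties":{"series":{"type":"array"},"force":{"type":"number"}},"required":["series"]}

```bash
ls; mkdir -p pics; python3 - <<'E'
from station import ctrl
import cv2,numpy as np
o=ctrl.get_obs()
print({k:np.round(v,3) for k,v in o.items()}, ctrl.finger_overhang)
for n in ["scene","side","wrist"]:
    c=ctrl.camera(n); cv2.imwrite(f"pics/{n}0.png",c["pixels"][:,:,::-1]); np.savez(f"{n}0.npz",**c)
    print(n,c["fov_y"],c["R"].round(3).tolist(),c["t"].round(3))
E
```

```text
pics
{'time_s': np.float64(0.0), 'qpos': array([ 1.21 ,  0.3  ,  1.522,  0.   ,  1.321, -0.067]), 'joint_vel': array([ 0.001, -0.002, -0.001,  0.   , -0.001, -0.   ]), 'tau': array([-1.0000e-03, -5.3182e+01, -3.5274e+01,  7.1000e-02,  2.4000e-02,
       -0.0000e+00]), 'ee_pos': array([0.159, 0.526, 0.224]), 'eef_rot': array([-3.14 , -0.   ,  2.848]), 'force': array([0.331, 0.772, 0.342]), 'moment': array([-0.008, -0.022, -0.015]), 'grip_width': np.float64(0.094)} 0.019
scene 53.45391814641884 [[0.754, -0.657, 0.007], [-0.377, -0.443, -0.813], [0.537, 0.611, -0.582]] [-0.467  0.256  0.749]
side 46.57431509742245 [[0.999, -0.051, 0.011], [-0.009, -0.367, -0.93], [0.051, 0.929, -0.367]] [-0.582  0.063  1.269]
wrist 68.4769699729211 [[0.29, 0.957, -0.002], [0.923, -0.279, 0.266], [0.254, -0.078, -0.964]] [-0.548 -0.027  0.391]
```

View pics/scene0.png

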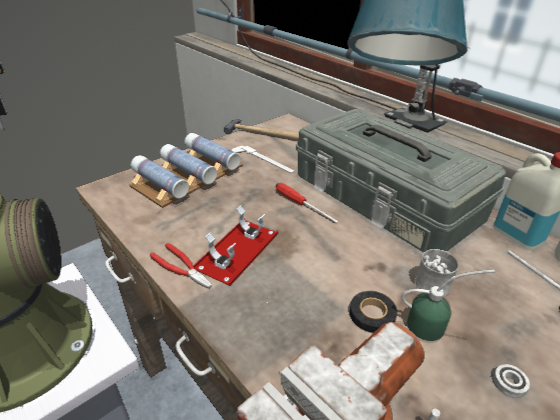

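View pics/side0.png

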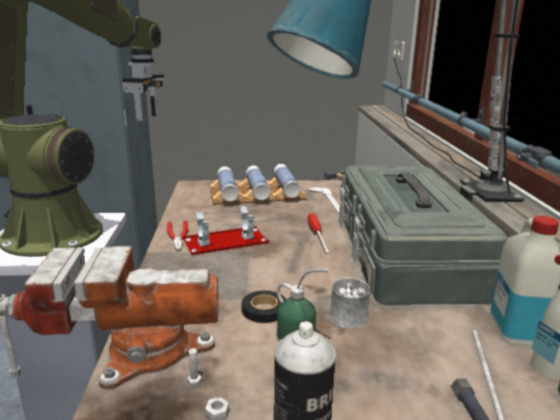

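View pics/wrist0.png

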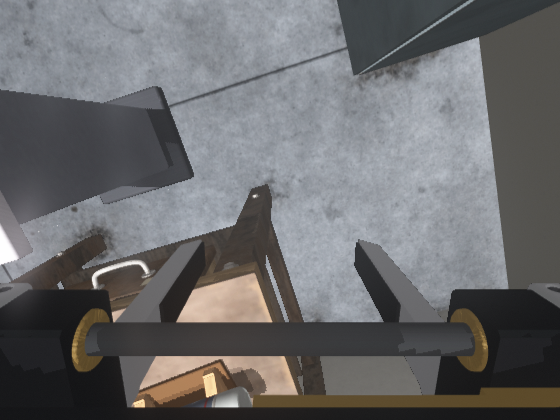

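The scene view shows three cans at about (160,177), (188,165) and (212,152), and the red holder at (237,250) with its clips at (217,255) and (250,225). The tape is at (373,310), the screwdriver at (305,203), the caliper at (265,157) and a pair of pliers at (183,263). I'll measure these from the depth map next.

```bash
cat > h.py <<'E'
import numpy as np,cv2
def cloud(c):
    h,w=c["z_map"].shape; f=h/2/np.tan(np.radians(float(c["fov_y"]))/2)
    v,u=np.mgrid[:h,:w]; z=c["z_map"]
    P=np.stack([(u-c["cx"])/f*z,(v-c["cy"])/f*z,z],-1)-c["t"]
    P=P@c["R"]; P[z==0]=np.nan
    return P
def top(P,rgb,fn,x0=0.1,x1=0.9,y0=-0.4,y1=0.75,s=700,zmax=.3):
    W=int((y1-y0)*s);H=int((x1-x0)*s); im=np.zeros((H,W,3),np.uint8)
    ok=np.isfinite(P[...,2])&(P[...,2]<zmax)&(P[...,2]>-.02); p=P[ok];c=rgb[ok]
    o=np.argsort(p[:,2]);p=p[o];c=c[o]
    r=((x1-p[:,0])*s).astype(int);q=((y1-p[:,1])*s).astype(int)
    m=(r>=0)&(r<H-1)&(q>=0)&(q<W-1)
    for d in (0,1):
        for e in (0,1): im[r[m]+d,q[m]+e]=c[m]
    for k in range(int(x0*10),int(x1*10)+1): cv2.putText(im,f"{k/10}",(0,int((x1-k/10)*s)),0,.35,(0,255,0))
    for k in range(int(y0*10),int(y1*10)+1): cv2.putText(im,f"{k/10}",(int((y1-k/10)*s),10),0,.35,(0,255,0)); cv2.line(im,(int((y1-k/10)*s),12),(int((y1-k/10)*s),18),(0,255,0))
    cv2.imwrite(fn,im[:,:,::-1])
E
python3 - <<'E'
from h import *
for n in ["scene","side"]:
    c=dict(np.load(n+"0.npz")); P=cloud(c); top(P,c["pixels"],f"pics/top_{n}.png",s=640)
    R=c["pixels"].astype(int)
    red=(R[...,0]>120)&(R[...,1]<50)&(R[...,2]<50)&(abs(P[...,2]-.006)<.012)&(P[...,0]<.62)
    p=P[red]; print(n,"red",len(p),np.nanmin(p,0),np.nanmax(p,0))
    ok=(P[...,2]>.04)&(P[...,2]<.12)&(P[...,1]>.15)&(P[...,1]<.75)&(P[...,0]<.75)&(P[...,0]>.15)
    print(ok.sum(), np.histogram(P[ok][:,2],8))
    # bench
    b=(abs(P[...,2])<.01)&(P[...,0]>.3)&(P[...,0]<.7)&(abs(P[...,1])<.4); print("bench",np.median(P[b][:,2]))
E
```

```text
scene red 1727 [ 0.28732218 -0.12851865 -0.00092596] [0.55660166 0.0616256  0.0175121 ]
2648 (array([186, 223, 245, 263, 281, 359, 738, 353]), array([0.04006364, 0.04401254, 0.04796144, 0.05191034, 0.05585924,
       0.05980814, 0.06375704, 0.06770594, 0.07165484]))
bench -0.0013484166597892506
side red 837 [ 0.34072121 -0.12512526  0.00163271] [0.55482475 0.01374186 0.0142546 ]
1338 (array([ 82, 106, 102, 126, 145, 197, 329, 251]), array([0.04001214, 0.0444688 , 0.04892546, 0.05338213, 0.05783879,
       0.06229545, 0.06675211, 0.07120877, 0.07566543]))
bench 0.0017334417908973826
```

View pics/top_scene.png

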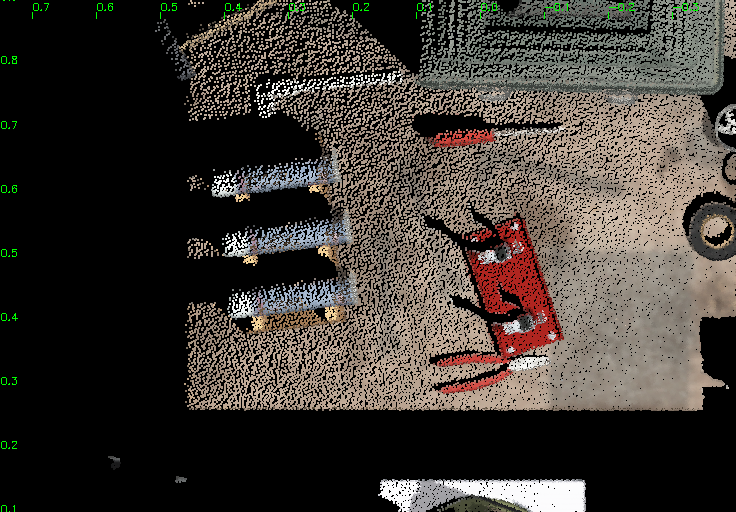

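View pics/top_side.png

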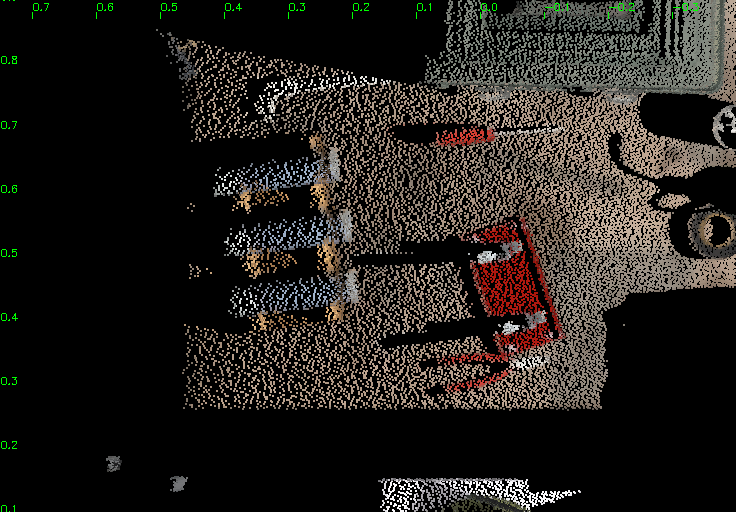

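```bash
python3 - <<'E'
from h import *
from scipy.optimize import least_squares
Ps=[];Cs=[]
for n in ["scene","side"]:
    c=dict(np.load(n+"0.npz")); P=cloud(c); Ps.append(P);Cs.append(c["pixels"].astype(int))
cent=[(.43,.28),(.525,.295),(.62,.31)]
for ci,(cx,cy) in enumerate(cent):
  for k in (0,1,2):
    X=[]
    for i,(P,R) in enumerate(zip(Ps,Cs)):
        if k!=2 and i!=k: continue
        p=P[np.isfinite(P[...,2])]
        a=np.array([.13,.99]); a/=np.linalg.norm(a); n=np.array([a[1],-a[0]])
        d=p[:,:2]-[cx,cy]
        m=(abs(d@n)<.04)&(abs(d@a)<.14)&(p[:,2]>.043)&(p[:,2]<.09)
        X.append(p[m])
    X=np.concatenate(X)
    def res(q):
        th=q[1]; nn=np.array([np.cos(th),-np.sin(th)]) ; s=(X[:,0]-cx)*nn[0]+(X[:,1]-cy)*nn[1]-q[0]
        return np.hypot(s,X[:,2]-q[2])-.0265
    r=least_squares(res,[0,.13,.045],loss="soft_l1",f_scale=.002)
    th=r.x[1]; a=np.array([np.sin(th),np.cos(th)]); nn=np.array([a[1],-a[0]])
    g=abs(r.fun if False else res(r.x))<.005
    t=(X[g][:,:2]-[cx,cy])@a
    lo,hi=np.percentile(t,[.5,99.5])
    ctr=np.array([cx,cy])+nn*r.x[0]+a*(lo+hi)/2
    print(ci,k,len(X),r.x.round(4),"len",(hi-lo).round(4),"mid",ctr.round(4),"rms",np.median(abs(res(r.x))).round(4))
for i,(P,R) in enumerate(zip(Ps,Cs)):
    red=(R[...,0]>110)&(R[...,1]<60)&(R[...,2]<60)&(P[...,2]>.002)&(P[...,2]<.02)&(P[...,0]>.33)&(P[...,0]<.57)&(P[...,1]<.04)&(P[...,1]>-.14)
    lab=cv2.morphologyEx(red.astype(np.uint8),cv2.MORPH_CLOSE,np.ones((3,3)))
    p=P[red]; print(i,len(p),cv2.minAreaRect((p[:,:2]*1000).astype(np.float32)),np.median(p[:,2]))
    cl=(P[...,2]>.025)&(P[...,2]<.11)&(P[...,0]>.33)&(P[...,0]<.57)&(P[...,1]<.05)&(P[...,1]>-.14)
    q=P[cl]
    for s in (0,1):
        w=q[(q[:,0]>.45)==s]
        print(" clip",s,len(w),w.mean(0).round(4),w.min(0).round(4),w.max(0).round(4))
E
```

```text
0 0 878 [ 0.0135 -0.1311  0.0417] len 0.1975 mid [0.4418 0.294 ] rms 0.0009
0 1 364 [ 0.0142 -0.1561  0.0456] len 0.197 mid [0.4423 0.293 ] rms 0.0012
0 2 1242 [ 0.0139 -0.1363  0.0428] len 0.1979 mid [0.4422 0.2939] rms 0.0015
1 0 799 [ 0.0133 -0.1277  0.0416] len 0.1974 mid [0.5375 0.3025] rms 0.001
1 1 384 [ 0.0135 -0.142   0.0456] len 0.1968 mid [0.5377 0.3014] rms 0.001
1 2 1183 [ 0.0136 -0.1305  0.0428] len 0.1974 mid [0.5377 0.3024] rms 0.0015
2 0 724 [ 0.0134 -0.1278  0.0415] len 0.1979 mid [0.6321 0.3209] rms 0.0011
2 1 390 [ 0.0134 -0.137   0.0456] len 0.1966 mid [0.632 0.321] rms 0.001
2 2 1114 [ 0.0135 -0.1291  0.0427] len 0.1974 mid [0.6322 0.3207] rms 0.0017
0 1208 ((435.7071533203125, -17.955215454101562), (201.96975708007812, 172.36856079101562), 18.74765396118164) 0.003078299722873934
 clip 0 209 [ 0.3939 -0.0631  0.0512] [ 0.3791 -0.1031  0.025 ] [ 0.4143 -0.0352  0.076 ]
 clip 1 169 [ 0.5037 -0.0265  0.0513] [ 0.4891 -0.0658  0.025 ] [0.5251 0.0025 0.0761]
1 941 ((439.41162109375, -21.047134399414062), (199.3802032470703, 171.20877075195312), 18.094947814941406) 0.00590648680255381
 clip 0 232 [ 0.3961 -0.068   0.053 ] [ 0.3796 -0.1018  0.0253] [ 0.4144 -0.0288  0.0781]
 clip 1 237 [ 0.5057 -0.0284  0.0514] [ 0.4891 -0.0645  0.025 ] [0.5249 0.0034 0.0778]
```

```bash
cat >> h.py <<'E'
def go(x,y,z,yaw):
    from station import ctrl
    from scipy.spatial.transform import Rotation as Ro
    o=ctrl.get_obs(); R=Ro.from_euler("xyz",o["eef_rot"])
    T=Ro.from_euler("xyz",[np.pi,0,yaw])
    print("t",round(float(o["time_s"]),2),"turn",np.degrees((R.inv()*T).as_rotvec()).round(2),"shift",R.inv().apply(np.array([x,y,z])-o["ee_pos"]).round(4),"F",o["force"].round(2),"w",round(float(o["grip_width"]),4))
E
python3 -c "
from h import *
go(.442,.294,.19,1.703)"
```

```text
t 0.15 turn [-5.000e-02  2.000e-02  6.559e+01] shift [-0.3379 -0.1404  0.0341] F [0.53 0.61 0.5 ] w 0.0938
```

send_rows --pt "0 0 8 -0.042 -0.018 0.004 1" --pt "0 0 16 -0.085 -0.035 0.008 1" --pt "0 0 24 -0.127 -0.053 0.013 1" --pt "0 0 33 -0.169 -0.07 0.017 1" --pt "0 0 41 -0.211 -0.088 0.021 1" --pt "0 0 49 -0.254 -0.105 0.025 1" --pt "0 0 57 -0.296 -0.123 0.03 1" --pt "0 0 65.6 -0.338 -0.14 0.034 1" --force 30

```text
time_s: 0.95
ee_pos: [0.4434, 0.293, 0.1901]
eef_rot: [-3.141, 0.0, 1.697]
force: [0.4, -0.1, -0.9]
grip_width: 0.0938
```

```bash
python3 -c "
from h import *
from station import ctrl
c=ctrl.camera('wrist'); cv2.imwrite('pics/w1.png',c['pixels'][:,:,::-1])
go(.442,.294,.19,1.703)"
```

```text
t 1.0 turn [-0.    0.08 -1.1 ] shift [ 0.0051 -0.0046 -0.0006] F [ 2.8  -3.61 -0.35] w 0.094
```

View pics/w1.png

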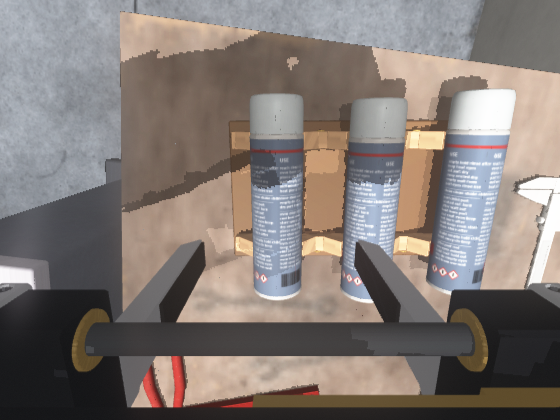

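The wrist view puts can 0 (column 276) between the open fingers (200 to 360), with the other two at 375 and 470. The arm is still settling, so I'll descend part way and then correct.

send_rows --pt "0 0 0 0 0 0.03 1" --pt "0 0 0 0 0 0.06 1" --pt "0 0 0 0 0 0.08 1" --pt "0 0 0 0 0 0.08 1" --pt "0 0 0 0 0 0.08 1"

```text
time_s: 1.5
ee_pos: [0.4424, 0.2947, 0.111]
eef_rot: [3.142, -0.0, 1.703]
force: [0.2, 0.1, 0.4]
grip_width: 0.0942
```

```bash
python3 -c "
from h import *
go(.442,.294,.045,1.703)"
```

```text
t 1.5 turn [ 0.   -0.    0.01] shift [-0.0006 -0.0005  0.066 ] F [0.18 0.14 0.37] w 0.0942
```

send_rows --pt "0 0 0 0 0 0.025 1" --pt "0 0 0 0 0 0.05 1" --pt "0 0 0 0 0 0.066 1" --pt "0 0 0 0 0 0.066 -1" --pt "0 0 0 0 0 0.066 -1" --pt "0 0 0 0 0 0.066 -1" --pt "0 0 0 0 0 0.066 -1" --pt "0 0 0 0 0 0.066 -1" --force 20

```text
time_s: 2.3
ee_pos: [0.4425, 0.2947, 0.0452]
eef_rot: [3.141, -0.0, 1.703]
force: [-0.5, -0.6, -0.6]
grip_width: 0.0573
```

send_rows --pt "0 0 0 0 0 -0.008 -1" --pt "0 0 0 0 0 -0.016 -1" --pt "0 0 0 0 0 -0.025 -1" --pt "0 0 0 0 0 -0.025 -1" --pt "0 0 0 0 0 -0.025 -1" --pt "0 0 0 0 0 -0.025 -1"

```text
time_s: 2.9
ee_pos: [0.4421, 0.2944, 0.0692]
eef_rot: [-3.141, 0.0, 1.703]
force: [0.3, 0.2, -1.8]
grip_width: 0.0494
```

send_rows --pt "0 0 0 0 0 0 -1" --pt "0 0 0 0 0 0 -1"

```text
time_s: 3.1
ee_pos: [0.4421, 0.2945, 0.0692]
eef_rot: [-3.141, 0.0, 1.703]
force: [0.2, 0.4, -0.5]
grip_width: 0.0494
```

The fingers were still closing when the lift began, and the 49 mm width is less than the can's diameter. I'll look before going on.

```bash
python3 -c "
from h import *
from station import ctrl
c=ctrl.camera('scene'); cv2.imwrite('pics/s2.png',cv2.resize(c['pixels'][60:260,80:340,::-1],None,fx=3,fy=3))
P=cloud(c); np.save('P.npy',P)
c=ctrl.camera('side'); cv2.imwrite('pics/d2.png',cv2.resize(c['pixels'][80:260,120:360,::-1],None,fx=3,fy=3))
go(.442,.294,.045,1.703)"
```

```text
t 3.2 turn [-0.02  0.01 -0.  ] shift [-0.0005 -0.0002  0.0243] F [ 0.63  0.42 -1.85] w 0.0494
```

View pics/s2.png

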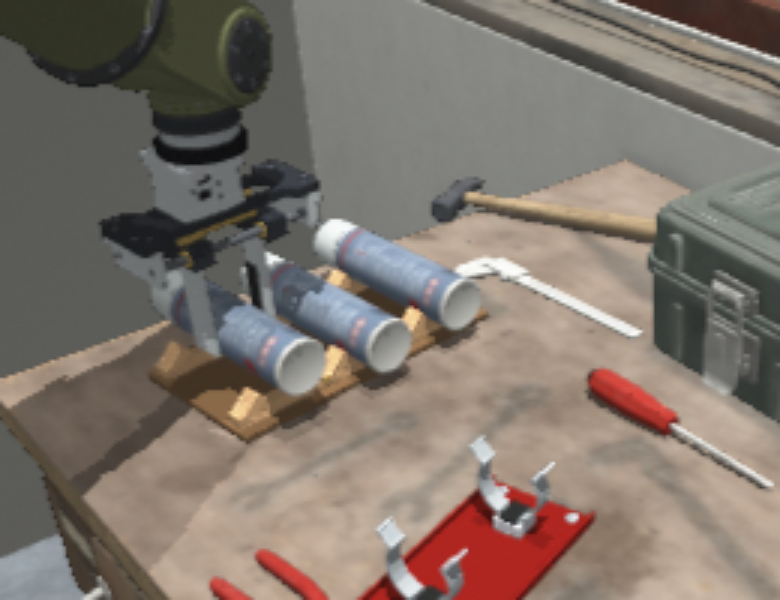

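View pics/d2.png

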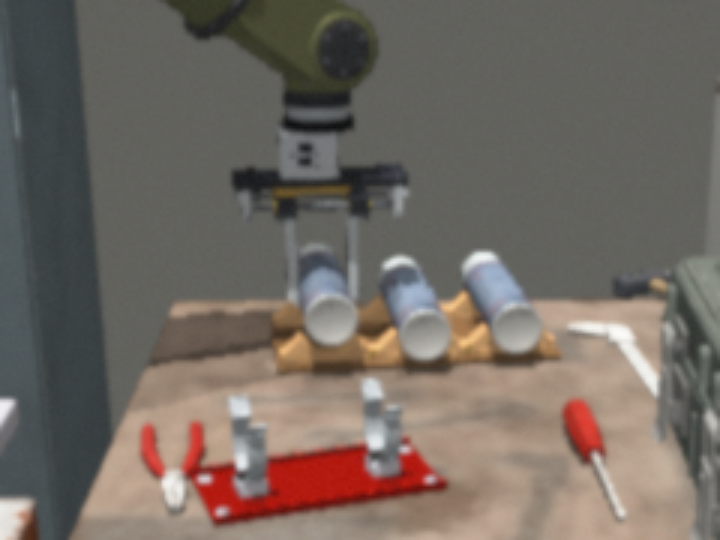

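Can 0 is clear of the rack and level, with Fz around -1.3 N, so it is empty. I'll set it back.

send_rows --pt "0 0 0 0 0 0.006 -1" --pt "0 0 0 0 0 0.012 -1" --pt "0 0 0 0 0 0.018 -1" --pt "0 0 0 0 0 0.022 -1" --pt "0 0 0 0 0 0.024 -1" --pt "0 0 0 0 0 0.024 -1"

```text
time_s: 3.8
ee_pos: [0.4406, 0.2945, 0.0456]
eef_rot: [-3.138, 0.001, 1.703]
force: [-16.4, -3.4, 18.4]
grip_width: 0.0492
```

send_rows --pt "0 0 0 0 0 0 1" --pt "0 0 0 0 0 0 1" --pt "0 0 0 0 0 0 1" --pt "0 0 0 0 0 0 1" --pt "0 0 0 0 0 0 1" --pt "0 0 0 0 0 0 1" --pt "0 0 0 0 0 0 1" --pt "0 0 0 0 0 0 1"

```text
time_s: 4.6
ee_pos: [0.4423, 0.2945, 0.0454]
eef_rot: [-3.142, 0.0, 1.703]
force: [0.3, -0.2, -0.2]
grip_width: 0.0941
```

send_rows --pt "0 0 0 0 0 -0.01 1" --pt "0 0 0 0 0 -0.03 1" --pt "0 0 0 0 0 -0.06 1" --pt "0 0 0 0 0 -0.09 1" --pt "0 0 0 0 0 -0.09 1" --pt "0 0 0 0 0 -0.09 1"

```text
time_s: 5.2
ee_pos: [0.4424, 0.2946, 0.1362]
eef_rot: [3.14, -0.0, 1.703]
force: [0.1, 0.4, -1.3]
grip_width: 0.094
```

```bash
python3 -c "
from h import *
go(.5377,.302,.13,1.70)"
```

```text
t 5.2 turn [ 0.07 -0.03  0.17] shift [-0.0052  0.0955  0.0063] F [ 0.07  0.44 -1.28] w 0.094
```

send_rows --pt "0 0 0 -0.002 0.04 0 1" --pt "0 0 0 -0.005 0.08 0 1" --pt "0 0 0 -0.005 0.0955 0 1" --pt "0 0 0 -0.005 0.0955 0 1" --pt "0 0 0 -0.005 0.0955 0.03 1" --pt "0 0 0 -0.005 0.0955 0.06 1" --pt "0 0 0 -0.005 0.0955 0.085 1" --pt "0 0 0 -0.005 0.0955 0.091 1"

```text
time_s: 6.0
ee_pos: [0.5351, 0.3015, 0.0411]
eef_rot: [-3.136, 0.002, 1.703]
force: [-0.2, -0.3, -0.3]
grip_width: 0.094
```

send_rows --pt "0 0 0 0 0 0 -1" --pt "0 0 0 0 0 0 -1" --pt "0 0 0 0 0 0 -1" --pt "0 0 0 0 0 0 -1" --pt "0 0 0 0 0 0 -1" --pt "0 0 0 0 0 0 -1" --pt "0 0 0 0 0 0 -1" --pt "0 0 0 0 0 0 -1" --force 30

```text
time_s: 6.8
ee_pos: [0.5363, 0.3021, 0.0445]
eef_rot: [-3.138, 0.0, 1.703]
force: [-11.3, -0.8, 7.9]
grip_width: 0.0491
```

send_rows --pt "0 0 0 0 0 0 -1" --pt "0 0 0 0 0 0 -1"

```text
time_s: 7.0
ee_pos: [0.5362, 0.3021, 0.0445]
eef_rot: [-3.138, 0.0, 1.703]
force: [-11.4, -1.5, 7.6]
grip_width: 0.0492
```

send_rows --pt "0 0 0 0 0 -0.006 -1" --pt "0 0 0 0 0 -0.013 -1" --pt "0 0 0 0 0 -0.02 -1" --pt "0 0 0 0 0 -0.02 -1" --pt "0 0 0 0 0 -0.02 -1" --pt "0 0 0 0 0 -0.02 -1"

```text
time_s: 7.6
ee_pos: [0.5375, 0.3021, 0.0642]
eef_rot: [-3.141, 0.0, 1.703]
force: [0.8, 0.1, -2.0]
grip_width: 0.0493
```

send_rows --pt "0 0 0 0 0 0 -1" --pt "0 0 0 0 0 0 -1"

```text
time_s: 7.8
ee_pos: [0.5375, 0.3021, 0.0642]
eef_rot: [-3.141, 0.0, 1.703]
force: [-0.1, 0.0, -1.4]
grip_width: 0.0491
```

Can 1 reads about -1.5 N, so it is empty as well. I'll put it back and test can 2.

send_rows --pt "0 0 0 0 -0.001 0.006 -1" --pt "0 0 0 0 -0.002 0.012 -1" --pt "0 0 0 0 -0.002 0.016 -1" --pt "0 0 0 0 -0.002 0.019 -1" --pt "0 0 0 0 -0.002 0.019 -1" --pt "0 0 0 0 -0.002 0.019 -1"

```text
time_s: 8.4
ee_pos: [0.5356, 0.3019, 0.0454]
eef_rot: [-3.141, 0.0, 1.703]
force: [0.3, -0.1, -0.6]
grip_width: 0.0492
```

send_rows --pt "0 0 0 0 0 0 1" --pt "0 0 0 0 0 0 1" --pt "0 0 0 0 0 0 1" --pt "0 0 0 0 0 0 1" --pt "0 0 0 0 0 0 1" --pt "0 0 0 0 0 0 1" --pt "0 0 0 0 0 0 1" --pt "0 0 0 0 0 0 1"

```text
time_s: 9.2
ee_pos: [0.5356, 0.3019, 0.0454]
eef_rot: [3.142, 0.0, 1.703]
force: [-0.1, -0.9, -1.0]
grip_width: 0.0941
```

send_rows --pt "0 0 0 0 0 -0.01 1" --pt "0 0 0 0 0 -0.03 1" --pt "0 0 0 0 0 -0.06 1" --pt "0 0 0 0 0 -0.09 1" --pt "0 0 0 0 0 -0.09 1" --pt "0 0 0 0 0 -0.09 1"

```text
time_s: 9.8
ee_pos: [0.5357, 0.302, 0.1362]
eef_rot: [3.14, -0.0, 1.703]
force: [0.3, 0.3, -0.2]
grip_width: 0.0943
```

```bash
python3 -c "
from h import *
from station import ctrl
go(.631,.320,.13,1.70)
c=ctrl.camera('scene'); cv2.imwrite('pics/s3.png',cv2.resize(c['pixels'][60:260,80:340,::-1],None,fx=3,fy=3))
"
```

```text
t 9.8 turn [ 0.07 -0.02  0.17] shift [0.0053 0.0968 0.0063] F [ 0.32  0.26 -0.23] w 0.0943
```

View pics/s3.png

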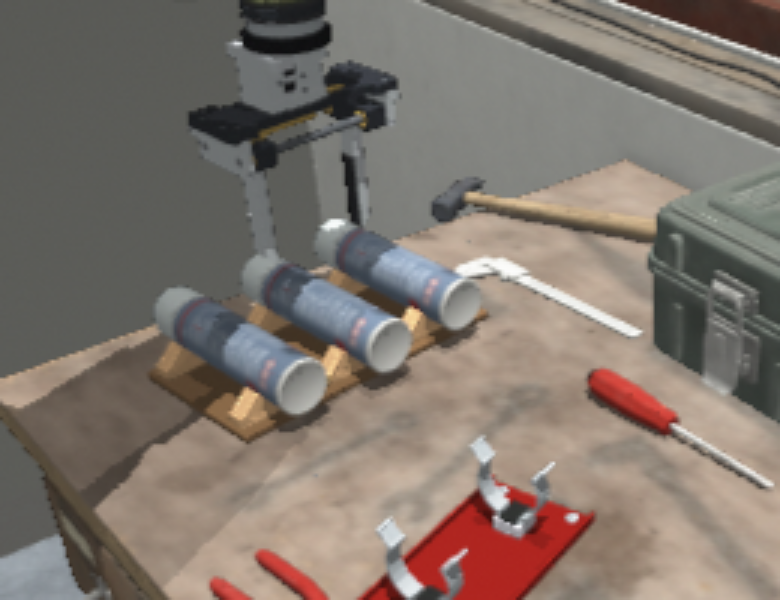

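The picture shows all three cans back in their grooves, with bottoms at (300,388), (388,345) and (460,303). Can 2 is next.

send_rows --pt "0 0 0 0.002 0.04 0 1" --pt "0 0 0 0.005 0.08 0 1" --pt "0 0 0 0.005 0.0965 0 1" --pt "0 0 0 0.005 0.0965 0 1" --pt "0 0 0 0.005 0.0965 0.03 1" --pt "0 0 0 0.005 0.0965 0.06 1" --pt "0 0 0 0.005 0.0965 0.085 1" --pt "0 0 0 0.005 0.0965 0.091 1"

```text
time_s: 10.65
ee_pos: [0.6281, 0.3189, 0.0406]
eef_rot: [-3.136, 0.002, 1.703]
force: [-1.2, -0.2, 0.0]
grip_width: 0.0938
```

send_rows --pt "0 0 0 0 0 0 -1" --pt "0 0 0 0 0 0 -1" --pt "0 0 0 0 0 0 -1" --pt "0 0 0 0 0 0 -1" --pt "0 0 0 0 0 0 -1" --pt "0 0 0 0 0 0 -1" --pt "0 0 0 0 0 0 -1" --pt "0 0 0 0 0 0 -1" --force 50

```text
time_s: 11.45
ee_pos: [0.6306, 0.3196, 0.0448]
eef_rot: [3.141, -0.0, 1.703]
force: [-2.0, -1.2, 3.1]
grip_width: 0.0483
```

send_rows --pt "0 0 0 0 0 0 -1" --pt "0 0 0 0 0 0 -1"

```text
time_s: 11.65
ee_pos: [0.6306, 0.3196, 0.0447]
eef_rot: [3.141, -0.0, 1.703]
force: [-3.1, -1.3, 4.7]
grip_width: 0.0488
```

send_rows --pt "0 0 0 0 0 -0.006 -1" --pt "0 0 0 0 0 -0.013 -1" --pt "0 0 0 0 0 -0.02 -1" --pt "0 0 0 0 0 -0.02 -1" --pt "0 0 0 0 0 -0.02 -1" --pt "0 0 0 0 0 -0.02 -1"

```text
time_s: 12.25
ee_pos: [0.6304, 0.3195, 0.064]
eef_rot: [-3.141, 0.0, 1.703]
force: [-0.3, -0.1, -5.7]
grip_width: 0.0489
```

send_rows --pt "0 0 0 0 0 0 -1" --pt "0 0 0 0 0 0 -1"

```text
time_s: 12.45
ee_pos: [0.6305, 0.3195, 0.0642]
eef_rot: [-3.141, 0.0, 1.703]
force: [-0.8, 0.3, -4.4]
grip_width: 0.0486
```

Can 2 reads about -5 N, so it is the full one. Next I'll refine the holder's pose.

```bash
cat > hold.py <<'E'
from h import *
from scipy.optimize import minimize
def fit(P,R,c0=(.449,-.048),th0=.33,tag=""):
    R=R.astype(int)
    red=(R[...,0]>90)&(R[...,1]<.4*R[...,0])&(R[...,2]<.4*R[...,0])
    a=np.array([np.cos(th0),np.sin(th0)]);b=np.array([-a[1],a[0]])
    d=P[...,:2]-np.array(c0); u=d@a; v=d@b
    m=red&(abs(u)<.108)&(abs(v)<.062)&(abs(P[...,2]-.005)<.015)
    n,l,s,_=cv2.connectedComponentsWithStats(m.astype(np.uint8),connectivity=8)
    m=l==1+np.argmax(s[1:,4])
    U=u[m];V=v[m]
    # edges
    out=[]
    for (A,B,rng) in ((V,U,.09),(U,V,.045)):
        bins=np.linspace(-rng,rng,19); ed=[]
        for lo,hi in zip(bins[:-1],bins[1:]):
            k=(B>=lo)&(B<hi)
            if k.sum()>5: ed.append([(lo+hi)/2,*np.sort(A[k])[[0,-1]]])
        ed=np.array(ed)
        for j in (1,2):
            # robust line
            pf=np.polyfit(ed[:,0],ed[:,j],1)
            for _ in range(5):
                r=abs(ed[:,j]-np.polyval(pf,ed[:,0])); k=r<=max(np.median(r)*2,.001); pf=np.polyfit(ed[k,0],ed[k,j],1)
            out.append(pf)
    print(tag,m.sum(),"v edges",np.round(out[0],4),np.round(out[1],4),"u edges",np.round(out[2],4),np.round(out[3],4),"z",np.median(P[m][:,2]).round(4))
    # clips: height>25mm
    cl=(P[...,2]>.02)&(P[...,2]<.1)&(abs(u)<.08)&(abs(v)<.06)
    for sgn in (-1,1):
        for sv in (-1,1):
            k=cl&(u*sgn>0)&(v*sv>0)
            if k.sum()>5: print("  clip",sgn,sv,k.sum(),"u",u[k].min().round(4),u[k].max().round(4),"v",v[k].min().round(4),v[k].max().round(4),"zmax",P[...,2][k].max().round(4))
E
python3 - <<'E'
from hold import *
for n in ["scene","side"]:
    c=dict(np.load(n+"0.npz")); fit(cloud(c),c["pixels"],tag=n)
from station import ctrl
c=ctrl.camera("wrist"); C=-c["R"].T@c["t"]; print(C,ctrl.get_obs()["ee_pos"],c["R"][2])
cv2.imwrite("pics/w4.png",c["pixels"][:,:,::-1])
E
```

```text
scene 1925 v edges [ 0.0013 -0.0533] [0.0004 0.0461] u edges [-0.0286 -0.0987] [-0.519   0.0727] z 0.0026
  clip -1 -1 89 u -0.0656 -0.0473 v -0.0379 -0.0064 zmax 0.076
  clip -1 1 155 u -0.0655 -0.0474 v 0.0011 0.0309 zmax 0.0753
  clip 1 -1 71 u 0.0503 0.0703 v -0.0374 -0.0147 zmax 0.0761
  clip 1 1 128 u 0.0504 0.0682 v 0.0017 0.0326 zmax 0.0745
side 983 v edges [ 0.0047 -0.0538] [0.0165 0.047 ] u edges [ 0.2984 -0.0914] [-0.4127  0.0857] z 0.0058
  clip -1 -1 128 u -0.0676 -0.0456 v -0.0382 -0.0 zmax 0.078
  clip -1 1 127 u -0.0637 -0.0463 v 0.0008 0.0362 zmax 0.0781
  clip 1 -1 116 u 0.0476 0.069 v -0.0383 -0.0015 zmax 0.0778
  clip 1 1 145 u 0.0487 0.0685 v 0.0013 0.0344 zmax 0.0775
[0.61987608 0.39503407 0.22387868] [0.63051753 0.31957008 0.06424544] [ 0.03470421 -0.26374701 -0.96396739]
```

View pics/w4.png

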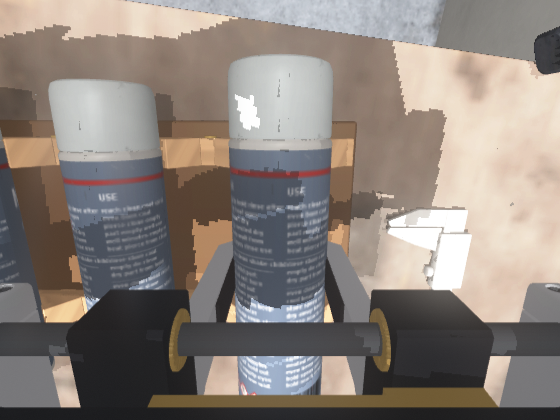

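The fitted seat is near (0.451, -0.0505) at yaw 0.331. The wrist view shows the can held between the pads, lengthways in the middle. I'll lift it and swing over.

send_rows --pt "0 0 0 0 0 -0.02 -1" --pt "0 0 0 0 0 -0.05 -1" --pt "0 0 0 0 0 -0.085 -1" --pt "0 0 0 0 0 -0.115 -1" --pt "0 0 0 0 0 -0.13 -1" --pt "0 0 0 0 0 -0.135 -1" --force 60

```text
time_s: 13.1
ee_pos: [0.6309, 0.3197, 0.2009]
eef_rot: [3.14, -0.001, 1.703]
force: [0.5, -0.1, -5.5]
grip_width: 0.0486
```

```bash
python3 -c "
from h import *
go(.451,-.0505,.2,.331)"
```

```text
t 13.1 turn [ 0.08 -0.11 78.61] shift [-3.433e-01 -2.271e-01  2.000e-04] F [ 0.51 -0.1  -5.46] w 0.0486
```

send_rows --pt "0 0 3 -0.012 -0.008 0 -1" --pt "0 0 7 -0.032 -0.021 0 -1" --pt "0 0 12 -0.055 -0.036 0 -1" --pt "0 0 17.5 -0.08 -0.053 0 -1" --pt "0 0 23 -0.105 -0.07 0 -1" --pt "0 0 28.5 -0.13 -0.086 0 -1" --pt "0 0 34 -0.155 -0.102 0 -1" --pt "0 0 39.5 -0.18 -0.118 0 -1"

```text
time_s: 13.9
ee_pos: [0.5361, 0.1245, 0.1977]
eef_rot: [-3.14, 0.002, 1.01]
force: [0.2, -0.8, -5.3]
grip_width: 0.0485
```

```bash
python3 -c "
from h import *
go(.451,-.0505,.2,.331)"
```

```text
t 13.9 turn [-0.07  0.13 38.88] shift [-0.1934  0.0211 -0.002 ] F [ 0.24 -0.82 -5.26] w 0.0485
```

send_rows --pt "0 0 5.5 -0.027 0.003 0 -1" --pt "0 0 11 -0.054 0.006 0 -1" --pt "0 0 16.5 -0.081 0.009 0 -1" --pt "0 0 22 -0.108 0.012 0 -1" --pt "0 0 27.5 -0.135 0.015 0 -1" --pt "0 0 33 -0.162 0.018 0 -1" --pt "0 0 37 -0.18 0.02 0 -1" --pt "0 0 39 -0.19 0.021 0 -1"

```text
time_s: 14.7
ee_pos: [0.4537, -0.0477, 0.1983]
eef_rot: [-3.141, 0.002, 0.329]
force: [0.0, 0.6, -5.5]
grip_width: 0.0489
```

send_rows --pt "0 0 0 0 0 0.02 -1" --pt "0 0 0 0 0 0.045 -1" --pt "0 0 0 0 0 0.065 -1" --pt "0 0 0 0 0 0.07 -1" --pt "0 0 0 0 0 0.07 -1" --pt "0 0 0 0 0 0.07 -1"

```text
time_s: 15.3
ee_pos: [0.4551, -0.0467, 0.1302]
eef_rot: [3.141, -0.001, 0.333]
force: [-0.1, 0.1, -5.2]
grip_width: 0.049
```

```bash
python3 -c "
from h import *
from station import ctrl
for n in ['scene','side']:
    c=ctrl.camera(n); np.savez(n+'5.npz',**c); cv2.imwrite(f'pics/{n}5.png',cv2.resize(c['pixels'][130:320,120:380,::-1],None,fx=3,fy=3))
go(.451,-.0505,.2,.331)"
```

```text
t 15.4 turn [ 0.04 -0.08  0.12] shift [-0.0051  0.0022 -0.0697] F [-0.59  0.29 -4.8 ] w 0.0486
```

View pics/scene5.png

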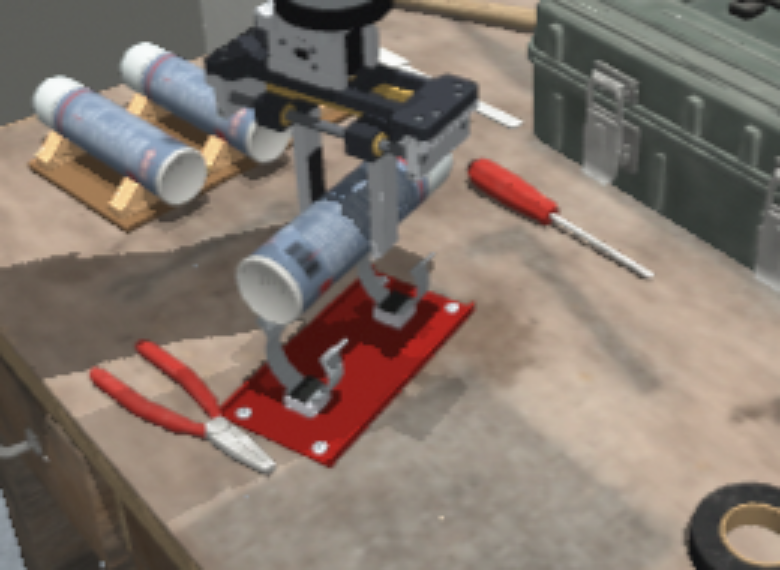

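View pics/side5.png

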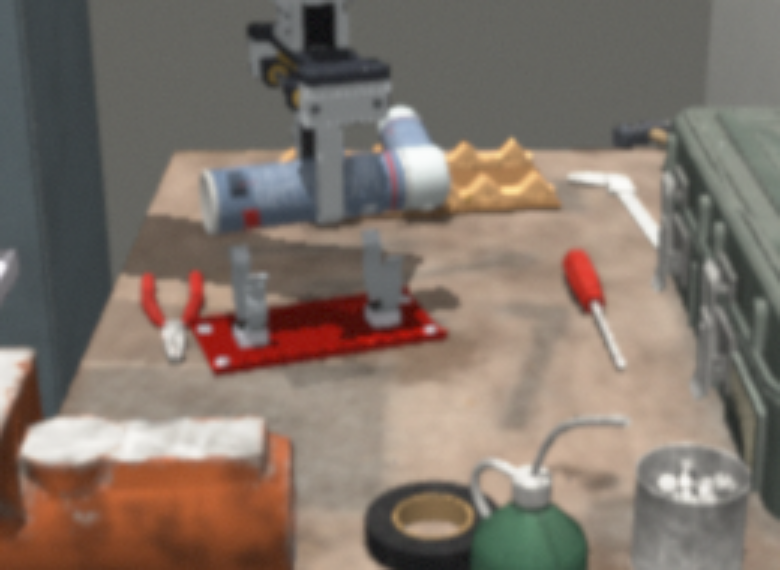

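The can is held level above the holder and roughly in line with it. I'll measure its axis in each camera in the holder's frame.

```bash
cat > canfit.py <<'E'
from h import *
from scipy.optimize import least_squares
a=np.array([np.cos(.33),np.sin(.33)]);b=np.array([-a[1],a[0]])
def canfit(P,R,z0,tag,zlo=-.03,zhi=.035):
    d=P[...,:2]-np.array([.449,-.048]); u=d@a; v=d@b; z=P[...,2]
    R=R.astype(int); sat=R.max(-1)-R.min(-1)
    blue=(R[...,2]>R[...,0]+8)
    m=blue&(abs(u)<.12)&(abs(v)<.04)&(z>z0+zlo)&(z<z0+zhi)
    X=np.stack([u[m],v[m],z[m]],-1)
    def res(q): 
        return np.hypot(X[:,1]-q[0]-q[1]*X[:,0],X[:,2]-q[2]-q[3]*X[:,0])-.0265
    r=least_squares(res,[0,0,z0,0],loss="soft_l1",f_scale=.001)
    print(tag,len(X),"v0,slope,z0,tilt",r.x.round(4),"med",np.median(abs(res(r.x))).round(4),"u",X[:,0].min().round(4),X[:,0].max().round(4))
E
python3 - <<'E'
from canfit import *
for n in ["scene","side"]:
    c=dict(np.load(n+"5.npz")); canfit(cloud(c),c["pixels"],.13,n)
from station import ctrl
o=ctrl.get_obs(); d=o["ee_pos"][:2]-[.449,-.048]; print("tcp",d@a,d@b,o["ee_pos"][2])
E
```

```text
scene 973 v0,slope,z0,tilt [-0.0022 -0.0008  0.1276 -0.004 ] med 0.0006 u -0.0839 0.0724
side 969 v0,slope,z0,tilt [-0.0007  0.0018  0.1313 -0.0015] med 0.0012 u -0.0824 0.1058
tcp 0.006246189541454998 -0.0008364364154689514 0.130346140262915
```

send_rows --pt "0 0 0 -0.005 0.0012 0 -1" --pt "0 0 0 -0.005 0.0012 0.015 -1" --pt "0 0 0 -0.005 0.0012 0.03 -1" --pt "0 0 0 -0.005 0.0012 0.04 -1" --pt "0 0 0 -0.005 0.0012 0.045 -1" --pt "0 0 0 -0.005 0.0012 0.05 -1" --pt "0 0 0 -0.005 0.0012 0.05 -1" --pt "0 0 0 -0.005 0.0012 0.05 -1"

```text
time_s: 16.2
ee_pos: [0.4506, -0.0496, 0.0798]
eef_rot: [3.141, -0.0, 0.333]
force: [-0.6, -0.9, -5.6]
grip_width: 0.0485
```

send_rows --pt "0 0 0 0 0 0.004 -1" --pt "0 0 0 0 0 0.008 -1" --pt "0 0 0 0 0 0.011 -1" --pt "0 0 0 0 0 0.011 -1"

```text
time_s: 16.6
ee_pos: [0.4507, -0.0494, 0.0684]
eef_rot: [3.142, -0.001, 0.333]
force: [3.6, 3.2, -4.1]
grip_width: 0.0487
```

```bash
python3 -c "
from h import *
from station import ctrl
for n in ['scene','side']:
    c=ctrl.camera(n); np.savez(n+'6.npz',**c); cv2.imwrite(f'pics/{n}6.png',cv2.resize(c['pixels'][170:310,150:330,::-1],None,fx=4,fy=4))
go(.4506,-.05,.045,.331)
from canfit import *
for n in ['scene','side']:
    c=dict(np.load(n+'6.npz')); canfit(cloud(c),c['pixels'],.072,n,-.01,.035)
"
```

```text
t 16.7 turn [-0.   -0.04  0.11] shift [-0.0003  0.0006  0.0234] F [ 3.84  4.42 -5.19] w 0.0485
scene 911 v0,slope,z0,tilt [-0.0034  0.0004  0.0659  0.0018] med 0.0006 u -0.0894 0.0659
side 817 v0,slope,z0,tilt [-0.0021 -0.0005  0.0689  0.002 ] med 0.0013 u -0.0876 0.0695
```

View pics/scene6.png

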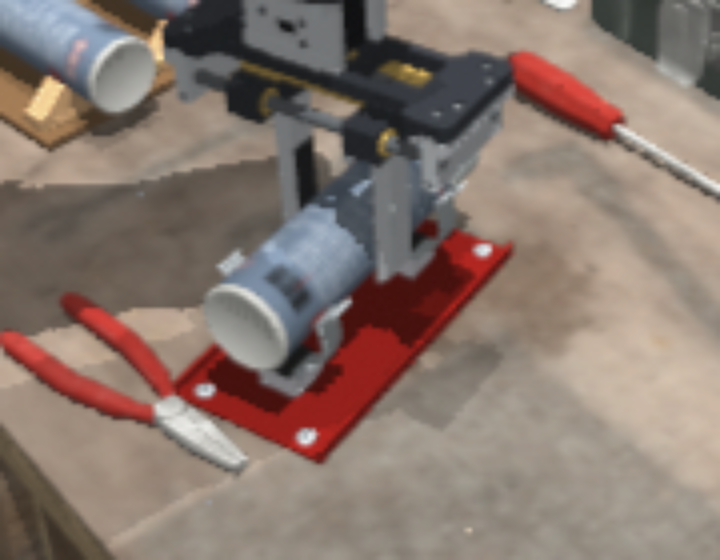

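View pics/side6.png

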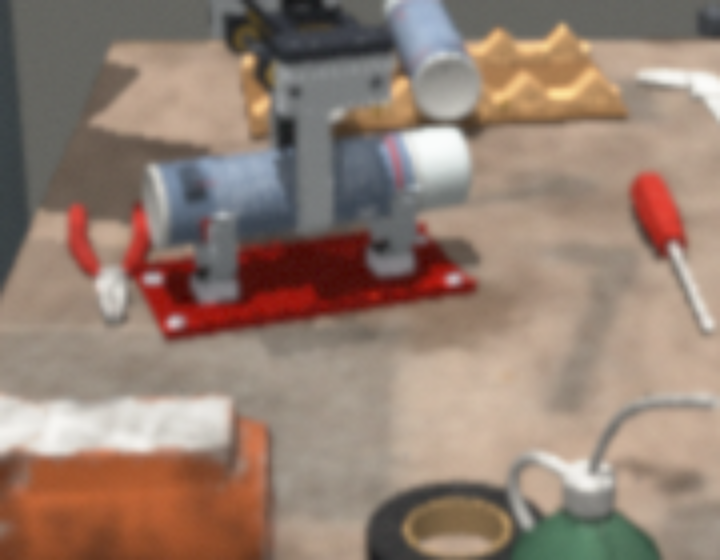

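The can is between the lips with little force so far: Fz is unchanged and there are about 2 to 3 N sideways. I'll carry on down.

send_rows --pt "0 0 0 0 -0.0005 0.004 -1" --pt "0 0 0 0 -0.0005 0.008 -1" --pt "0 0 0 0 -0.0005 0.012 -1" --pt "0 0 0 0 -0.0005 0.014 -1" --pt "0 0 0 0 -0.0005 0.014 -1"

```text
time_s: 17.2
ee_pos: [0.4493, -0.0489, 0.0533]
eef_rot: [-3.14, 0.002, 0.333]
force: [1.1, 2.9, -15.9]
grip_width: 0.0488
```

send_rows --pt "0 0 0 0 0 0.003 -1" --pt "0 0 0 0 0 0.006 -1" --pt "0 0 0 0 0 0.009 -1" --pt "0 0 0 0 0 0.009 -1"

```text
time_s: 17.6
ee_pos: [0.4503, -0.0492, 0.0455]
eef_rot: [3.141, -0.0, 0.333]
force: [-1.0, 1.2, -3.8]
grip_width: 0.0484
```

```bash
cat > chk.py <<'E'
import sys
from h import *
from station import ctrl
k=sys.argv[1]; z=float(sys.argv[2])
for n in ['scene','side']:
    c=ctrl.camera(n); np.savez(n+k+'.npz',**c); cv2.imwrite(f'pics/{n}{k}.png',cv2.resize(c['pixels'][170:310,150:330,::-1],None,fx=4,fy=4))
go(.4506,-.05,.045,.331)
from canfit import *
for n in ['scene','side']:
    c=dict(np.load(n+k+'.npz')); canfit(cloud(c),c['pixels'],z,n,-.005,.035)
E
python3 chk.py 7 .045
```

```text
t 17.7 turn [ 0.02 -0.02  0.11] shift [-0.      0.0008  0.0005] F [-0.7   0.8  -4.17] w 0.0483
scene 865 v0,slope,z0,tilt [-0.0032 -0.0031  0.0429  0.0001] med 0.0008 u -0.0902 0.0519
side 768 v0,slope,z0,tilt [-0.0017  0.0054  0.0463  0.0048] med 0.0014 u -0.0882 0.0683
```

View pics/scene7.png

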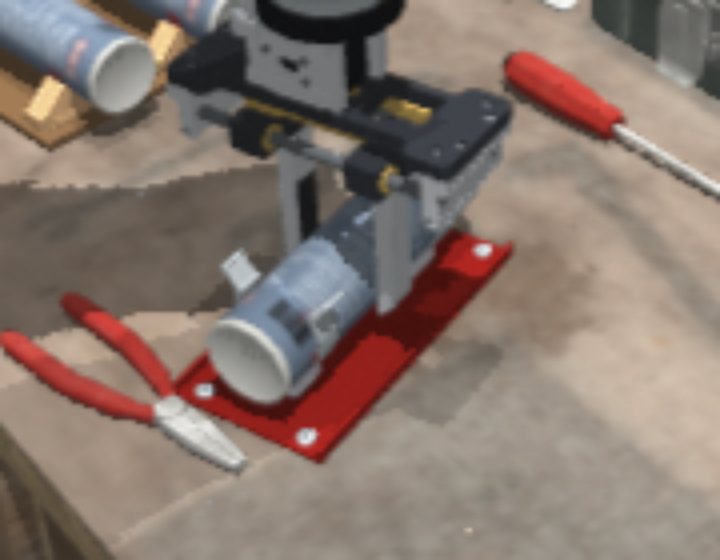

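The can has snapped in, and the clips pulled it down as it went. I'll press a little further to confirm that it bottoms on the seats.

send_rows --pt "0 0 0 0 0 0.001 -1" --pt "0 0 0 0 0 0.002 -1" --pt "0 0 0 0 0 0.003 -1" --pt "0 0 0 0 0 0.003 -1" --pt "0 0 0 0 0 0.003 -1"

```text
time_s: 18.2
ee_pos: [0.4506, -0.0492, 0.045]
eef_rot: [3.141, -0.001, 0.333]
force: [-19.6, 2.8, 44.2]
grip_width: 0.0488
```

It has bottomed firmly at TCP z 0.045. I'll ease off, open and retreat.

send_rows --pt "0 0 0 0 0 -0.0015 -1" --pt "0 0 0 0 0 -0.0025 -1" --pt "0 0 0 0 0 -0.0025 1" --pt "0 0 0 0 0 -0.0025 1" --pt "0 0 0 0 0 -0.0025 1" --pt "0 0 0 0 0 -0.0025 1" --pt "0 0 0 0 0 -0.0025 1" --pt "0 0 0 0 0 -0.0025 1"

```text
time_s: 19.0
ee_pos: [0.4502, -0.0491, 0.0449]
eef_rot: [3.142, -0.0, 0.333]
force: [0.2, -0.0, -0.1]
grip_width: 0.0923
```

send_rows --pt "0 0 0 0 0 0 1" --pt "0 0 0 0 0 0 1" --pt "0 0 0 0 0 -0.01 1" --pt "0 0 0 0 0 -0.03 1" --pt "0 0 0 0 0 -0.065 1" --pt "0 0 0 0 0 -0.11 1" --pt "0 0 0 0 0 -0.15 1" --pt "0 0 0 0 0 -0.16 1"

```text
time_s: 19.8
ee_pos: [0.4513, -0.0493, 0.2098]
eef_rot: [3.138, -0.006, 0.333]
force: [0.7, -1.1, -0.6]
grip_width: 0.0937
```

send_rows --pt "0 0 0 0 0 0 1" --pt "0 0 0 0 0 0 1" --pt "0 0 0 0 0 0 1"

```text
time_s: 20.1
ee_pos: [0.4496, -0.049, 0.2035]
eef_rot: [-3.14, 0.002, 0.333]
force: [-0.2, -0.9, -0.3]
grip_width: 0.0943
```

```bash
python3 chk.py 8 .045; python3 - <<'E'
from h import *
c=dict(np.load("scene8.npz")); cv2.imwrite("pics/full8.png",c["pixels"][:,:,::-1])
P=cloud(c); P0=cloud(dict(np.load("scene0.npz")))
# rack can fits
from scipy.optimize import least_squares
for Q in (P0,P):
  for cx,cy in ((.442,.294),(.5377,.3024)):
    p=Q[np.isfinite(Q[...,2])]; th=-.13; a=np.array([np.sin(th),np.cos(th)]); n=np.array([a[1],-a[0]])
    d=p[:,:2]-[cx,cy]; m=(abs(d@n)<.03)&(abs(d@a)<.14)&(p[:,2]>.038)&(p[:,2]<.09); X=np.stack([d[m]@a,d[m]@n,p[m][:,2]],-1)
    f=lambda q:np.hypot(X[:,1]-q[0]-q[1]*X[:,0],X[:,2]-q[2]-q[3]*X[:,0])-.0265
    r=least_squares(f,[0,0,.043,0],loss="soft_l1",f_scale=.001); g=abs(f(r.x))<.005
    print(r.x.round(4),np.percentile(X[g][:,0],[.5,99.5]).round(4))
E
```

```text
t 20.2 turn [-0.06  0.11  0.11] shift [0.0007 0.0014 0.1588] F [-0.13 -0.24 -0.5 ] w 0.0938
scene 1204 v0,slope,z0,tilt [-0.0015 -0.0002  0.043   0.0046] med 0.0008 u -0.0904 0.0694
side 913 v0,slope,z0,tilt [-0.      0.0015  0.0463  0.0093] med 0.0014 u -0.0877 0.0682
[-0.0002  0.0074  0.0418  0.0091] [-0.099   0.0988]
[-0.0002  0.0137  0.0417  0.0132] [-0.0987  0.0986]
[-0.      0.0112  0.0416  0.0088] [-0.0994  0.0987]
[-0.      0.002   0.042   0.0023] [-0.0986  0.0989]
```

View pics/full8.png

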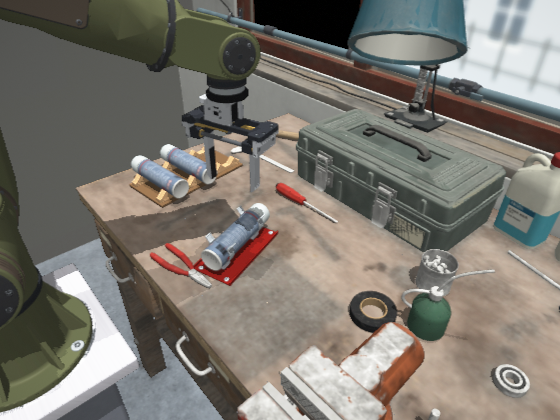

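View pics/side8.png

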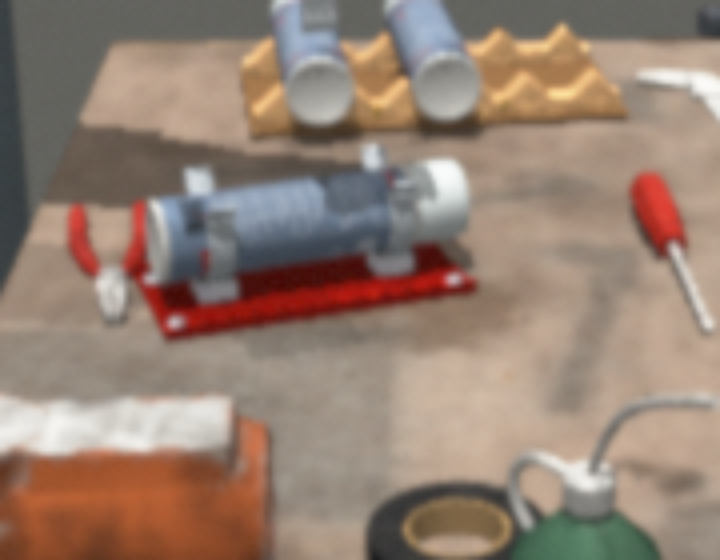

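The can sits in both clips, centred and with bias-corrected z of about 0.0455. The two empties lie as they did at the start, and the tools look untouched. I'll hand in.

```bash
python3 -c "
from station import ctrl
print(ctrl.hand_in())"
```

```text
the job is handed in; nothing more can be done
None
```

The full can is snapped into the red holder, the two empties are back in their grooves, and the job is handed in at about 20 s on the clock. No verdict was reported.

- **Which can was full:** I lifted all three. The near and middle cans read about -1.3 to -1.5 N, so they are empty. The far one read about -5 N.
- **Seating:** I pressed the full can down until the clips pulled it in. It then bottomed hard at 44 N with the tool at z = 0.045 m, after which I let go and backed off to about 0.2 m.
- **Last checks on the full can:** Its axis is about 45.5 mm over the bench after correcting for camera bias, and level to within 0.01 rad.
    - **Sideways:** It centred itself on release, about 2 mm from my estimate of the holder's centre line, which was itself good to only 1–2 mm. The limit is 4 mm.
    - **Lengthways:** It is about 0–1 mm off.
- **Last checks on the rest:** The two empties lie within about 1 mm of where they started. In the final picture the tape, caliper and screwdriver look undisturbed.

**Checks that disagreed or fell short:**
- **Camera heights:** The two cameras' heights differ by about 3–4 mm. I corrected each one against the tool position.
- **First grip:** On the near can the fingers were still closing when I started to lift. Setting that can back pressed it into the rack with about 18 N, but it came to rest properly.
- **Grip width:** It read 49 mm on cans that are 53 mm across, every time.

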